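Draw the desiccant cartridge out of the slide dryer with the hook

TASK

Pick up the hook tool and with it catch the wire loop on the front of the desiccant cartridge, deep in the chamber of the slide dryer, and draw the cartridge out until it stands wholly on the tray in front of the chamber; do not touch the cartridge with the fingers. Then unhook, and lay the hook tool down flat on the open worktop without dropping it, clear of the dryer. Leave the other things on the worktop where they are.

Things in the scene. Friction and masses are not known exactly. Their poses are not given: they have to be found in the camera images.
- dryer: slide dryer: white bench unit, fixed, 220 mm deep, 120 wide, 147 high; square chamber open at one end, tray in front. Origin on the worktop under the middle of the mouth; +x runs into the chamber, +y is left as one looks in, +z up. Chamber: y -38 to +38 mm, floor z = 38, ceiling z = 126, 208 mm deep
- tray (a point): middle of the aluminium tray's top, at x = -80, z = 38 mm of the dryer (axes as the dryer's). The tray runs level with the chamber floor from the mouth to 160 mm in front of it, 76 mm wide between side lips 8 mm high; a 7 mm lip at its far end
- cartridge: white desiccant cartridge, loose block of about 0.7 kg, 80 mm long (x), 64 wide, 76 high, standing on the chamber floor, front face 98 to 115 mm inside the mouth. Origin: middle of its underside; +x points from front face (x = -40 mm) to back face (x = +40), along the dryer's +x within a few degrees
- cartridge_front (a point): point on the cartridge's front face, on its middle line, 44 mm above its underside, axes as the cartridge's. Here a round boss (40 mm across, 5 mm thick) carries the pull loop: a U of 5 mm steel wire straight out of the face, its closed end reaching 38.5 mm in front of the face; 39 mm across outside, 29 mm inside, 28 mm clear from boss to closed end
- loop_root (a point): front of the boss, 5 mm before the front face, on the swivel axis (position only, it does not tell the roll). Boss and loop swivel stiffly about the cartridge's x axis (some 6 N at a wire turns them) and stay as left: the loop may stand upright, lie level or slope either way, which is not reported: see it or feel for it, and tilt the tool if the hook will not pass
- cartridge_back (a point): middle of the cartridge's back face, 38 mm above its underside; axes as the cartridge's
- hook: hook tool lying flat on the worktop, 0.12 kg, 204 mm long: black handle 70 mm long (x), 18 wide (y), 24 high, then a 6 mm steel rod along +x (axis at y = 0, 6 mm above the underside), bent at its end into a hook that points sideways to the tool's +y. Origin: middle of the handle's underside
- hook_end (a point): centre of the wire at the far end of the hook, at x = 166, y = 10, z = 6 mm of the hook tool. The hook's outermost face is at x = 169 mm; its tip is at x = 162, y = 21 mm (24 mm with the wire's rounding), bent back a little towards the handle
- specimen_cup_1: specimen cup with a lid, 60 mm across, 66 mm high, a bystander; origin at the middle of its underside
- tape_roll: roll of tape lying flat, 76 mm across, 24 mm high, a bystander; origin at the middle of its underside
- tip_box: pipette tip box, 72 x 122 x 74 mm, a bystander; origin at the middle of its underside
- kit_small_a: small reagent carton, 51 x 77 x 42 mm, a bystander; origin at the middle of its underside
- oil_dropper: small dropper bottle, 26 mm across, 66 mm high, a bystander; origin at the middle of its underside
- timer: bench timer, 66 x 64 x 18 mm, a bystander; origin at the middle of its underside

How it is judged (in metres and radians):
On the way, in this order (a step that is already met when the one before it is completed fails the run):
1. the hook draws the cartridge at least 3 cm outward inside the chamber (distance of cartridge from where it was at the start of the episode above 0.03 m and contact force between hook and cartridge above 0.3 N and x of cartridge_back in the frame of dryer above 0.04 m), for 0.1 s.
2. the cartridge is wholly out of the chamber, on the tray (x of cartridge_back in the frame of dryer below 0 m and z of cartridge in the frame of dryer above 0.028 m), for 0.1 s.
At the end, for the whole second after the job is handed in: The cartridge stands upright (within 0.1 rad) on the dryer's tray, its back face outside the chamber's mouth (0 to 90 mm), at rest; the hook tool is free of cartridge and dryer and lies flat on the worktop, its underside within 20 mm of the top, at rest (all of step 2 and x of cartridge_back in the frame of dryer above -0.09 m and z of cartridge in the frame of dryer below 0.048 m and angle between cartridge's own z axis and vertical below 0.1 rad and linear speed of each of cartridge, hook below 0.02 m/s and contact force between hook and cartridge below 0.05 N and contact force between hook and dryer below 0.05 N and height (world z) of hook below 0.02 m and height (world z) of hook_end between 0 and 0.03 m); the robot touches nothing.
It fails at once if the fingers touch the cartridge or its loop (contact force between the fingers and cartridge above 0.5 N).
It fails at once if the cartridge is tipped over or off the tray (angle between cartridge's own z axis and vertical above 0.5 rad).
It fails at once if the hook tool is dropped (contact force between the fingers and hook below 0.1 N and linear speed of hook above 0.8 m/s).
It fails at once if a bystander is moved by more than 3 cm (distance of any of specimen_cup_1, tape_roll, tip_box, kit_small_a, oil_dropper, timer from where it was at the start of the episode above 0.03 m).
It also fails if it takes over 61 s, if anything falls off the work surface, if the arm or the gripper's body presses on something with over 40 N, if the wrist force passes 120 N, or if a joint passes its speed limit or range.

ROBOT

A 6-joint arm with a two-finger parallel gripper is mounted at the origin on a cart in front of the work surface, level with it; the furniture and walls round the work are solid. World frame = base frame: x ahead of the robot, y to its left, z up, the work surface at z = 0. Lengths are in mm, angles in rad, forces in N, time in s.
With the tool pointing down it reaches from about 250 to 775 mm from the base axis. Payload 8.9 kg.
Tool frame: the origin (TCP) lies midway between the tips of the shut fingers; the grasp point (between the pads) lies 19 mm behind it (grip_depth is the distance from the TCP to the grasp point, in mm); z points along the fingers, y is the direction in which the jaws open and shut (so a half turn about z gives the same grasp; the last joint's range is limited). The gripper opens to 85 mm and grips with 20 to 120 N. Pads are 22 mm wide; open, the fingers measure 114 mm over their backs; the gripper's body (76 mm by 85 mm) begins 54 mm behind the grasp point. The pads swing forward as they close: fully open they stand 13 mm farther back than shut.
Start: joints at [0.979, 0.291, -0.153, 1.127, 0, 1.431], TCP at [229.674, 472.095, 231.305] pointing down, gripper open.
Joint ranges: [-2.52, 2.52], [-0.91, 1.74], [-1.3, 1.37], [-1.96, 2.02], [-1.52, 1.47], [-3.14, 3.14]. Speed limits (rad/s): [2.22, 2.22, 2.79, 3.14, 3.14, 3.14].

INTERFACE

Orientations are given as a 3x3 rotation matrix whose columns are the frame's x, y, z axes.
In Python, from station import read_state, grab_frame, calibration, hand_in, find_in, grip_depth gives the robot as it stands. The module is installed in compiled form; this text tells all that it offers.
- The arm moves only by the tool servo_tool, never from a script. Its argument "moves" is a list of rows, each a list of 5 numbers: the shift along the tool's x, y, z in m, then the turn about the tool's z in degrees, then the opening, from 0 (shut) to 1 (fully open). A call has 1 to 5 rows; each row shifts and turns the commanded pose from where the row before left it, along the tool's axes as they then stand; what a row does not reach is not made up. A row lasts 1/8 s, in which the tool goes at most 62.5 mm and 10.7 degrees, less where a joint would pass 70% of its speed; a pose out of reach is approached as far as the arm can. A call is refused whole if a number of a shift passes 0.0625 or a number of a turn 10.7, either way. A call with a gripper value outside its range is refused whole. The fingers move at their own pace and stop on an object; the grip force is fixed at half the most. Time passes only in rows, so rows that do not move let the fingers close. It gives the time, the measured TCP pose, the force and the opening at its end, in the units of the state.
- read_state(): the state, without advancing time (a new reading comes with each control period).
- grab_frame(name): name is "scene" or "top" or "wrist"; returns the picture (400x640x3 uint8, red, green, blue); there is no depth.
- calibration(name): a dict with "fov_y" (degrees; the focal length in pixels is half the picture's height over the tangent of half this angle, whatever the lens; pixels are square), "cx", "cy" (the principal point, pixels), "R" (3x3) and "t" (3): a world point X has camera coordinates R X + t. Camera axes: x right, y down, z forward; pixel columns grow to the right and rows downward; lengths in mm; the calibration is good to about 2 mm. The wrist camera is an equidistant fisheye: a pixel r from the principal point sees the ray r / f radians off the axis. A picture is of the moment at which its call begins: read the wrist's pose just before it. calibration takes no time and is no camera call; for the wrist camera it gives the pose at the moment of the call.
- hand_in(): hands the job in, once; it reports no verdict.
Trained networks look in the newest picture that a camera, given by its name, has taken for a name from the list of things; names that differ only in an ending like _2 or _b are one class to them, and where a whole thing is asked for, a point or a joint stands for the part that bears it (a point fixed in the world has none). Each returns a list of dicts, best first, with "score" (0 to 1); they miss things now and then, are a little off and sometimes report something else, mostly with a low value. They report only what shows in the picture. A call takes as long as a camera call.
- find_in(target, camera): "uv" ([column, row] in pixels, amid what is visible of it).
The state is a dict: "time": time; "qpos": joint angles; "qvel": joint speeds; "joint_torque": joint torques, N m; "ee_pos": TCP position; "ee_rot": TCP orientation; "contact_force": force on the tool from outside, world axes, zero at the start; "ft_torque": the same for the moment, N m; "finger_gap": opening from 0.0 (shut) to 1.0 (fully open).
Only numpy, scipy, OpenCV 4.12 (cv2) and the standard library are available. Lean on these libraries where they do the work, as an engineer would, in place of code of your own. Each camera call takes 0.05 s, during which the arm holds its last target.

## Working session

There is one attempt and no reset: what is moved stays moved. The work goes in short steps, Python scripts to look and compute and a tool call to move; the robot and the scene stay as the last step left them, time stands still between calls to the robot, and variables do not carry over. Pictures are saved under pics/ and viewed, and the job is handed in when it is done.

Besides the shell and the picture viewer there is one more tool, called after "Request:" as a command line: name --pt "numbers of a row" for each row, then --argument value for the rest. servo_tool: Moves the arm, as the interface text tells. Its arguments: {"type":"object","properties":{"moves":{"type":"array","items":{"type":"array","items":{"type":"number"}}}},"required":["moves"]}

```bash
ls; mkdir -p pics
python3 - <<'E'
from station import *
import cv2,numpy as np
s=read_state()
print(s)
for n in ["scene","top","wrist"]:
    im=grab_frame(n); cv2.imwrite(f"pics/{n}0.png",im[:,:,::-1])
    c=calibration(n); print(n,c)
print(grip_depth, read_state()['time'])
E
```

```text
pics
{'time': 0.0, 'qpos': array([ 9.78697460e-01,  2.91276740e-01, -1.54093667e-01,  1.12667618e+00,
        6.10157165e-06,  1.43149827e+00]), 'qvel': array([ 0.00034248, -0.00098609, -0.00056873, -0.00023729,  0.00018464,
       -0.00018529]), 'joint_torque': array([ 9.50375966e-05, -5.37143433e+01,  3.31376553e+01,  1.59659889e-02,
       -3.93812425e-04, -1.81015753e-05]), 'ee_pos': array([229.44277305, 471.75265638, 230.7463171 ]), 'ee_rot': array([[-8.99225253e-01,  4.37485371e-01, -7.02837896e-04],
       [ 4.37485899e-01,  8.99224677e-01, -1.03402447e-03],
       [ 1.79638600e-04, -1.23730259e-03, -9.99999218e-01]]), 'contact_force': array([ 0.30760812, -1.24531185, -0.35637113]), 'ft_torque': array([-0.06410879, -0.01700313, -0.01956495]), 'finger_gap': 0.999626148208565}
scene {'fov_y': 49.97701012646121, 'cx': 318.92254717562133, 'cy': 197.93860988364378, 'R': array([[ 0.48438246, -0.87448235, -0.02557839],
       [-0.40709781, -0.19942287, -0.89134836],
       [ 0.77436749,  0.44216641, -0.45259679]]), 't': array([-314.06398994,  292.90779836, 1255.40353971])}
top {'fov_y': 45.23318247929172, 'cx': 318.6912018623562, 'cy': 202.9550570508144, 'R': array([[ 0.00674528, -0.99996842,  0.00420305],
       [-0.99690084, -0.00705392, -0.07835146],
       [ 0.07837864, -0.00366152, -0.99691694]]), 't': array([ -68.50912666,  557.55902622, 1834.14791448])}
wrist {'fov_y': 65.70646984690485, 'cx': 319.88799967909824, 'cy': 200.47305265195084, 'R': array([[ 0.4365562 ,  0.89967528, -0.00175263],
       [ 0.86041428, -0.41693449,  0.29300665],
       [ 0.26288011, -0.12942185, -0.9561088 ]]), 't': array([-524.46740114,  -38.01805699,  379.91411547])}
18.700000000000003 0.15
```

View pics/scene0.png

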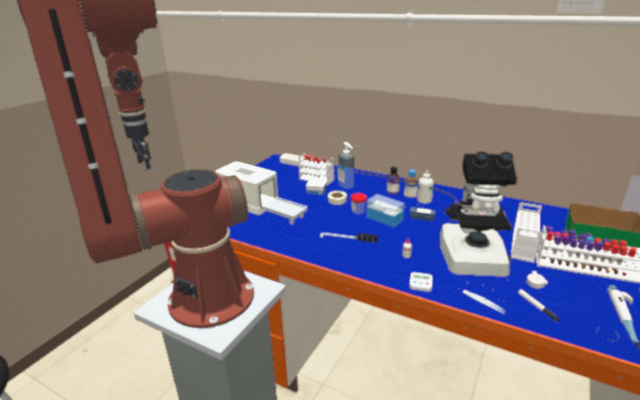

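View pics/top0.png

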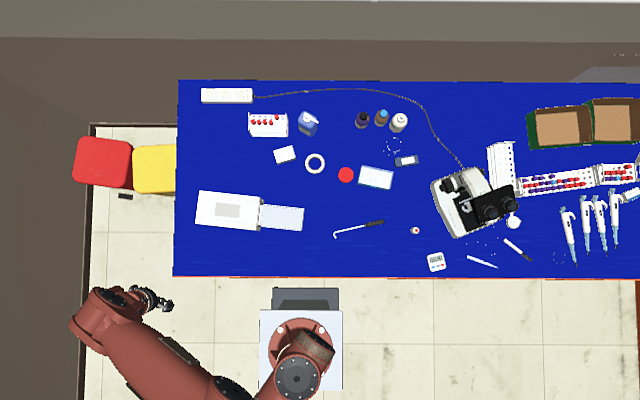

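View pics/wrist0.png

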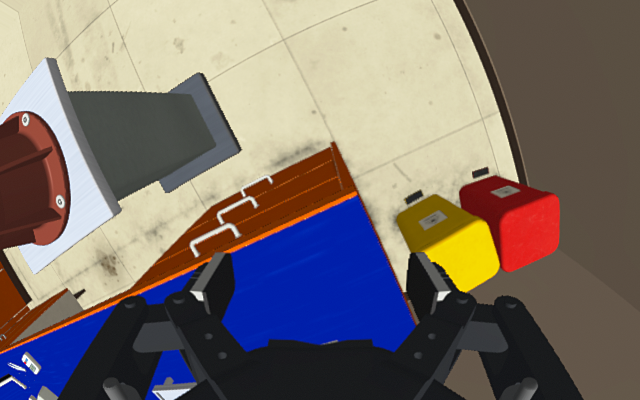

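```bash
cat > h.py <<'E'
from station import *
import cv2,numpy as np
def ray(cal,uv,name):
    f=200/np.tan(np.radians(cal['fov_y']/2))
    d=np.array([uv[0]-cal['cx'],uv[1]-cal['cy']])
    if name=='wrist':
        r=np.hypot(*d)+1e-9; th=r/f
        v=np.r_[d/r*np.sin(th),np.cos(th)]
    else: v=np.r_[d/f,1]
    R=cal['R'];C=-R.T@cal['t']
    v=R.T@v
    return C,v/np.linalg.norm(v)
def at_z(cal,uv,z,name):
    C,v=ray(cal,uv,name); return C+v*(z-C[2])/v[2]
def proj(cal,X,name):
    f=200/np.tan(np.radians(cal['fov_y']/2))
    p=cal['R']@np.asarray(X,float)+cal['t']
    if name=='wrist':
        r=np.hypot(p[0],p[1])+1e-9; th=np.arctan2(r,p[2])
        return np.array([cal['cx'],cal['cy']])+p[:2]/r*th*f
    return np.array([cal['cx'],cal['cy']])+p[:2]/p[2]*f
def tri(rays):
    A=np.zeros((3,3));b=np.zeros(3)
    for C,v in rays:
        P=np.eye(3)-np.outer(v,v);A+=P;b+=P@C
    X=np.linalg.solve(A,b)
    return X,[np.linalg.norm((np.eye(3)-np.outer(v,v))@(X-C)) for C,v in rays]
def save(im,name,box=None,s=1):
    if box: im=im[box[1]:box[3],box[0]:box[2]]
    im=cv2.resize(im,None,fx=s,fy=s,interpolation=cv2.INTER_CUBIC)
    cv2.imwrite(f"pics/{name}.png",im[:,:,::-1])
E
python3 - <<'E'
from h import *
hz={'hook':12,'hook_end':6,'dryer':75,'tray':38,'loop_root':82,'cartridge':76}
res={}
for n in ['top','scene']:
    grab_frame(n);c=calibration(n)
    for t in ['hook','hook_end','dryer','tray','loop_root']:
        try:r=find_in(t,n)
        except Exception as e: print(t,e);continue
        for q in r[:2]: print(n,t,np.round(q['uv'],1),round(q['score'],2),np.round(at_z(c,q['uv'],hz[t],n),1))
im=grab_frame('top');save(im,'top1',(180,160,440,290),3)
print(read_state()['time'])
E
```

```text
top hook [369.2 223.5] 0.43 [ 480.3 -261.    12. ]
top hook [242.9 214.7] 0.35 [511.  228.9  12. ]
top hook_end [375.1 220.5] 0.53 [ 492.4 -284.6    6. ]
top dryer [243.5 211.7] 0.94 [519.  217.1  75. ]
top tray [241.3 215. ] 0.76 [508.5 230.9  38. ]
scene hook [335.6 198.4] 0.72 [710.6 -45.   12. ]
scene hook [364.6 236.7] 0.67 [ 491.  -271.3   12. ]
scene hook_end [366.2 234.4] 0.59 [ 516.6 -266.5    6. ]
scene dryer [263.2 187.9] 0.77 [555.1 204.8  75. ]
scene loop_root [264.1 187.6] 0.43 [547.2 194.   82. ]
0.8
```

View pics/top1.png

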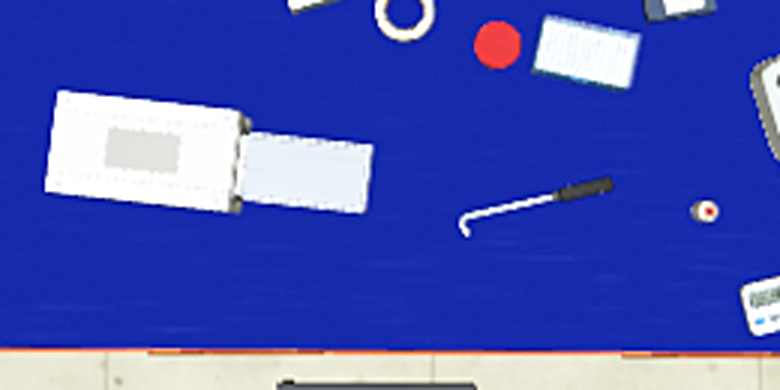

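Run:
```python
from h import *
c=calibration('top')
def w(p,z): return at_z(c,[180+p[0]/3,160+p[1]/3],z,'top')[:2]
print('dryer top corners',*[np.round(w(p,147),1) for p in [(58,91),(45,190),(236,212),(240,112)]])
print('tray end',*[np.round(w(p,45),1) for p in [(372,143),(365,213)]], 'tray start',[np.round(w(p,45),1) for p in [(247,131),(240,202)]])
a,b=w((557,193),20),w((612,184),20);e=w((462,224),6)
print('handle',a,b,'end',e,np.linalg.norm(a-b))
d=e-(a+b)/2;print(np.linalg.norm(d),np.degrees(np.arctan2(d[1],d[0])),(a+b)/2)
d=a-b;print(np.degrees(np.arctan2(d[1],d[0])))
```

```text
dryer top corners [590.8 366.9] [471.7 379.3] [447.  150.4] [567.  147.6]
tray end [537.8  -8.6] [448.8  -0.6] tray start [array([552. , 150.5]), array([461.7, 157.9])]
handle [ 476.71561883 -246.48171732] [ 488.78260841 -317.30942288] end [ 436.27347943 -124.94698761] 71.84828538677607
163.6851921214491 106.49508180895154 [ 482.74911362 -281.8955701 ]
99.66870572778379
```

Request:
servo_tool --pt "-0.043 -0.0436 0 0 1" --pt "-0.043 -0.0436 0 0 1" --pt "-0.043 -0.0436 0 0 1" --pt "-0.043 -0.0436 0 0 1" --pt "-0.043 -0.0436 0 0 1"

```text
time: 1.42
ee_pos: [328.1, 180.3, 231.6]
ee_rot: [[-0.899, 0.437, 0.001], [0.437, 0.899, 0.0], [-0.001, 0.001, -1.0]]
contact_force: [1.0, 0.2, -0.3]
finger_gap: 1.004
```

Request:
servo_tool --pt "-0.043 -0.0436 0 0 1" --pt "-0.043 -0.0436 0 0 1" --pt "-0.043 -0.0436 0 0 1" --pt "-0.043 -0.0436 0 0 1" --pt "-0.043 -0.0436 0 0 1"

```text
time: 2.05
ee_pos: [426.0, -110.3, 231.6]
ee_rot: [[-0.899, 0.438, 0.001], [0.438, 0.899, -0.0], [-0.001, 0.0, -1.0]]
contact_force: [0.4, 1.5, 0.6]
finger_gap: 1.0
```

Request:
servo_tool --pt "-0.043 -0.0436 0 0 1" --pt "-0.043 -0.0436 0 0 1" --pt "-0.043 -0.0436 0 0 1"

```text
time: 2.42
ee_pos: [484.7, -284.3, 231.4]
ee_rot: [[-0.899, 0.438, 0.0], [0.438, 0.899, -0.0], [-0.0, 0.0, -1.0]]
contact_force: [0.8, 1.0, 0.7]
finger_gap: 0.996
```

Request:
servo_tool --pt "0 0 0 10.4 1" --pt "0 0 0 10.4 1" --pt "0 0 0 10.4 1" --pt "0 0 0 10.4 1" --pt "0 0 0 10.4 1"

```text
time: 3.05
ee_pos: [484.4, -282.2, 231.3]
ee_rot: [[-0.203, 0.979, -0.0], [0.979, 0.203, 0.0], [0.0, -0.0, -1.0]]
contact_force: [-0.7, 0.1, 0.4]
finger_gap: 1.002
```

Run:
```python
from h import *
c=calibration('wrist');im=grab_frame('wrist');save(im,'w1')
for t,z in [('hook',12),('hook_end',6)]:
    for q in find_in(t,'wrist')[:2]: print(t,np.round(q['uv'],1),round(q['score'],2),np.round(at_z(c,q['uv'],z,'wrist'),1))
```

```text
hook [319.5 147.8] 0.86 [ 477.5 -254.2   12. ]
hook_end [321.  146.5] 0.87 [ 479.1 -253.     6. ]
```

View pics/w1.png

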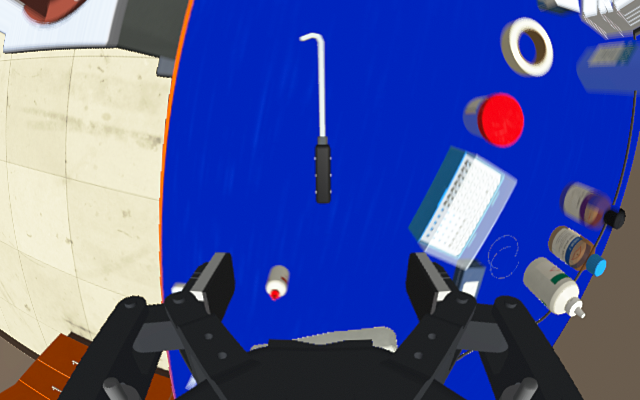

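Run:
```python
from h import *
c=calibration('wrist');s=read_state()
w=lambda p,z:at_z(c,p,z,'wrist')[:2]
f,b=w((322.5,147),22),w((323,203),22);e=w((320,37),6);r1=w((321.5,60),6);r2=w((322,125),6);t=w((302,39),6)
print(f,b,np.linalg.norm(f-b),(f+b)/2,'end',e,t)
ang=lambda d:np.degrees(np.arctan2(d[1],d[0]))
print(ang(f-b),ang(r1-r2),ang(e-b),np.linalg.norm(e-(f+b)/2))
print(proj(c,s['ee_pos'],'wrist'))
```

```text
[ 480.15944921 -251.32304775] [ 495.11907763 -316.52815587] 66.89915251447361 [ 487.63926342 -283.92560181] end [ 449.6007313  -124.52749351] [ 429.60092684 -131.22492865]
102.92142608341734 102.74820608837715 103.3371062017314 163.8739968840332
[320.57838283 258.76523133]
```

Request:
servo_tool --pt "-0.0043 0.0023 0.05 -1.1 0.6" --pt "0 0 0.055 0 0.6" --pt "0 0 0.055 0 0.6" --pt "0 0 0.04 0 0.6" --pt "0 0 0 0 0.6"

```text
time: 3.82
ee_pos: [485.5, -284.3, 28.9]
ee_rot: [[-0.231, 0.973, -0.005], [0.973, 0.231, 0.004], [0.004, -0.004, -1.0]]
contact_force: [0.2, -0.3, -0.0]
finger_gap: 0.596
```

Run:
```python
from h import *
c=calibration('wrist');im=grab_frame('wrist');save(im,'w2');print(read_state()['ee_pos'])
```

```text
[ 486.95842296 -285.44766741   31.0124741 ]
```

View pics/w2.png

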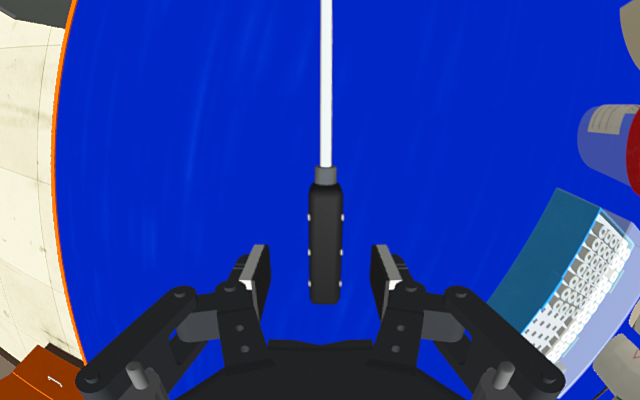

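Request:
servo_tool --pt "0 0 0.015 0 0.5" --pt "0 0 0.011 0 0.4" --pt "0 0 0 0 0.4"

```text
time: 4.25
ee_pos: [487.2, -285.6, 4.9]
ee_rot: [[-0.228, 0.974, -0.001], [0.974, 0.228, 0.001], [0.001, -0.0, -1.0]]
contact_force: [0.2, -0.4, -0.5]
finger_gap: 0.404
```

Request:
servo_tool --pt "0 0 0 0 0" --pt "0 0 0 0 0" --pt "0 0 0 0 0" --pt "0 0 0 0 0"

```text
time: 4.75
ee_pos: [487.9, -286.2, 5.9]
ee_rot: [[-0.228, 0.974, 0.001], [0.974, 0.228, -0.001], [-0.001, 0.001, -1.0]]
contact_force: [-1.0, 0.6, 5.8]
finger_gap: 0.192
```

Request:
servo_tool --pt "0 0 -0.02 0 0" --pt "0 0 -0.03 0 0" --pt "0 0 -0.04 0 0" --pt "0 0 -0.035 0 0" --pt "0 0 0 0 0"

```text
time: 5.38
ee_pos: [489.0, -286.9, 132.8]
ee_rot: [[-0.228, 0.974, 0.004], [0.974, 0.228, -0.003], [-0.004, 0.003, -1.0]]
contact_force: [0.1, -0.2, -1.9]
finger_gap: 0.193
```

Run:
```python
from h import *
c=calibration('wrist');im=grab_frame('wrist');save(im,'w3');print(read_state()['ee_pos'],read_state()['contact_force'],read_state()['finger_gap'])
im=grab_frame('scene');save(im,'s3',(200,140,330,240),6)
c=calibration('scene');print(-c['R'].T@c['t'])
```

```text
[ 488.02682672 -286.2474629   131.01929112] [ 0.22757146 -0.1927722  -2.00603225] 0.1939583055047102
[-700.77447781 -771.32818194  821.24124509]
```

View pics/w3.png

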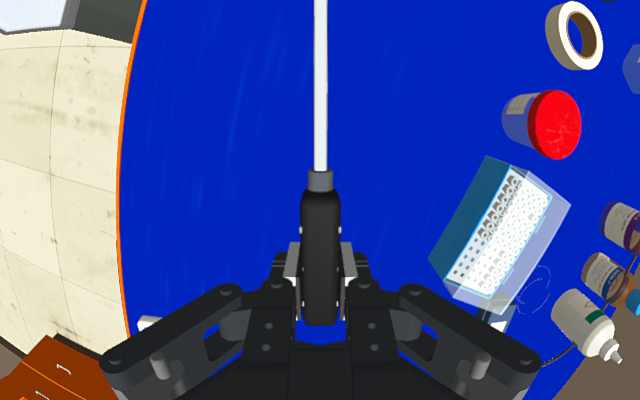

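View pics/s3.png

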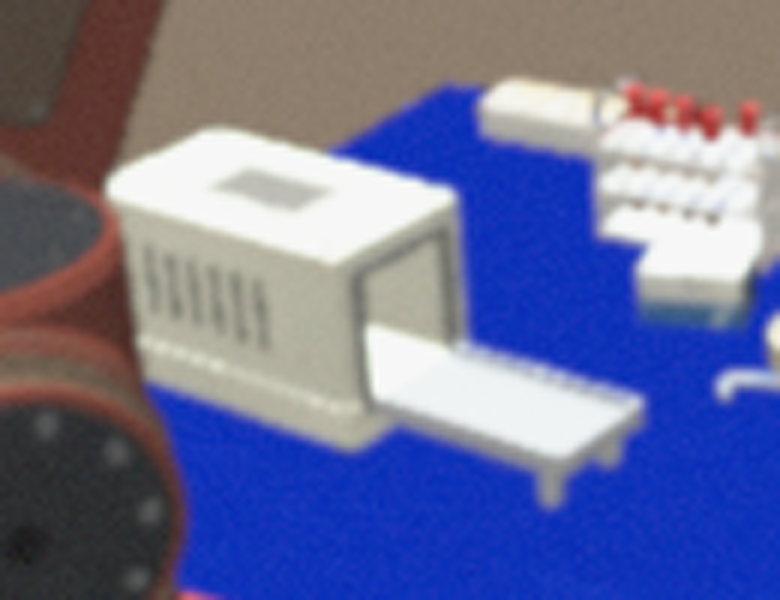

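Run:
```python
from h import *
c=calibration('wrist');s=read_state()
C=-c['R'].T@c['t'];T=s['ee_rot']
print('cam in tool',T.T@(C-s['ee_pos']))
for p in [(0,0),(0,100),(0,200),(0,300),(0,399),(639,0),(639,200),(639,300),(639,399),(560,399)]:
    _,v=ray(c,p,'wrist');vt=T.T@v
    print(p,'elev below horiz',round(np.degrees(np.arcsin(vt[2])),1),'az from tool x toward y',round(np.degrees(np.arctan2(vt[1],vt[0])),1))
# hook geometry check in grip
w=lambda p,z:at_z(c,p,z,'wrist')
```

```text
cam in tool [  75.42710986   -0.30634514 -142.57799791]
(0, 0) elev below horiz 28.4 az from tool x toward y -64.8
(0, 100) elev below horiz 31.7 az from tool x toward y -82.3
(0, 200) elev below horiz 29.3 az from tool x toward y -99.9
(0, 300) elev below horiz 21.8 az from tool x toward y -114.8
(0, 399) elev below horiz 10.7 az from tool x toward y -125.9
(639, 0) elev below horiz 28.6 az from tool x toward y 64.7
(639, 200) elev below horiz 29.5 az from tool x toward y 99.9
(639, 300) elev below horiz 22.0 az from tool x toward y 114.8
(639, 399) elev below horiz 10.9 az from tool x toward y 125.8
(560, 399) elev below horiz 20.7 az from tool x toward y 135.9
```

```bash
cat >> h.py <<'E'
DO=np.array([507.,151.,0]);DA=np.radians(84.7)
def dw(p): # dryer->world
    c,s=np.cos(DA),np.sin(DA); return DO+np.array([[c,-s,0],[s,c,0],[0,0,1]])@np.asarray(p,float)
def wd(p):
    c,s=np.cos(DA),np.sin(DA); return np.array([[c,-s,0],[s,c,0],[0,0,1]]).T@(np.asarray(p,float)-DO)
def plan(tgt,th=None):
    """tool-axis shift then turn to reach world TCP tgt and tool-x angle th(deg)"""
    s=read_state();T=s['ee_rot'];d=T.T@(np.asarray(tgt)-s['ee_pos'])
    a=np.degrees(np.arctan2(T[1,0],T[0,0]))
    print('at',np.round(s['ee_pos'],1),'ang',round(a,2),'shift(tool)',np.round(d,1),'turn',None if th is None else round(-((th-a+180)%360-180),1))
E
python3 - <<'E'
from h import *
s=read_state();print(s['qpos'])
c=calibration('wrist');T=s['ee_rot'];Rc=c['R']@T # tool->cam
co=np.array([75.4,0,-142.6])
for th in [190,195,200,205]:
  for x in [-150,-180]:
    for z in [180,200]:
      C=dw([x,0,z]);a=np.radians(th);X=np.array([np.cos(a),np.sin(a),0]);Z=np.array([0,0,-1]);Y=np.cross(Z,X)
      TT=np.c_[X,Y,Z];R=Rc@TT.T;cc=dict(c);cc['R']=R;cc['t']=-R@C
      print(th,x,z,proj(cc,dw([105,0,82]),'wrist'),proj(cc,dw([60,0,82]),'wrist'),'tcp',C-TT@co)
E
```

```text
[-6.59700044e-01  4.40220922e-01 -2.10282443e-01  9.20640968e-01
 -2.23437148e-05  6.81444950e-01]
190 -150 180 [670.17914293 251.47433991] [650.99703796 240.3718029 ] tcp [567.39891646  14.73436787  37.4       ]
190 -150 200 [651.88860262 240.87597717] [630.06903189 228.84877662] tcp [567.39891646  14.73436787  57.4       ]
190 -180 180 [679.92958473 257.33303148] [664.48776392 248.12317123] tcp [564.62779884 -15.13737308  37.4       ]
190 -180 200 [663.14805437 247.34146826] [645.36744925 237.21395017] tcp [564.62779884 -15.13737308  57.4       ]
195 -150 180 [656.93436447 279.46839434] [638.69449774 266.96239611] tcp [565.97521919  21.15625127  37.4       ]
195 -150 200 [639.54299098 267.53232736] [618.75823381 253.88219986] tcp [565.97521919  21.15625127  57.4       ]
195 -180 180 [666.19289254 286.03085937] [651.52600774 275.70335164] tcp [563.20410156  -8.71548967  37.4       ]
195 -180 200 [650.25248879 274.82390699] [633.33529567 263.38820806] tcp [563.20410156  -8.71548967  57.4       ]
200 -150 180 [641.5416476  306.02629872] [624.32995301 292.22137703] tcp [563.99723549  27.42961408  37.4       ]
200 -150 200 [625.13126027 292.85227777] [605.48517179 277.69441862] tcp [563.99723549  27.42961408  57.4       ]
200 -180 180 [650.26676853 313.23815412] [636.44123057 301.87873584] tcp [561.22611787  -2.44212687  37.4       ]
200 -180 200 [635.23984017 300.90888844] [619.26737824 288.26092399] tcp [561.22611787  -2.44212687  57.4       ]
205 -150 180 [624.15921577 331.02224611] [608.05044119 316.02341097] tcp [561.48001903  33.50671221  37.4       ]
205 -150 200 [608.80096431 316.71044869] [590.38487527 300.16176687] tcp [561.48001903  33.50671221  57.4       ]
205 -180 180 [632.31517464 338.82928435] [619.3883214  326.52354642] tcp [558.7089014    3.63497126  37.4       ]
205 -180 200 [618.26421439 325.47065595] [603.30748229 311.70709776] tcp [558.7089014    3.63497126  57.4       ]
```

```bash
cat >> h.py <<'E'
def seq(tgt,th=None,n=5,base=None):
    s=read_state();p=np.array(s['ee_pos'] if base is None else base[0],float);T=s['ee_rot'];a=np.degrees(np.arctan2(T[1,0],T[0,0])) if base is None else base[1]
    if th is None: th=a
    tot=-((th-a+180)%360-180);tgt=np.asarray(tgt,float)
    for i in range(n):
        r=np.radians(a);X=np.array([np.cos(r),np.sin(r),0]);Z=np.array([0,0,-1.]);Y=np.cross(Z,X)
        d=(tgt-p)/(n-i);l=np.round(np.array([d@X,d@Y,d@Z])/1000,4);t=round(-((th-a+180)%360-180)/(n-i),1)
        p=p+(l[0]*X+l[1]*Y+l[2]*Z)*1000;a-=t
        print([float(l[0]),float(l[1]),float(l[2]),t,0])
    print('end',np.round(p,1),a)
E
python3 - <<'E'
from h import *
C=dw([-180,0,205]);a=np.radians(206);print(C)
tgt=C-75.4*np.array([np.cos(a),np.sin(a),0]);tgt[2]=62
print(tgt);seq([*tgt[:2],100],206,10)
E
```

```text
[490.37329426 -28.23044567 205.        ]
[558.14236535   4.82273879  62.        ]
[0.0267, 0.0135, 0.003, np.float64(-10.3), 0]
[0.0238, 0.0181, 0.003, np.float64(-10.3), 0]
[0.0202, 0.022, 0.003, np.float64(-10.3), 0]
[0.016, 0.0253, 0.003, np.float64(-10.3), 0]
[0.0112, 0.0277, 0.003, np.float64(-10.3), 0]
[0.006, 0.0293, 0.003, np.float64(-10.3), 0]
[0.0007, 0.0299, 0.003, np.float64(-10.3), 0]
[-0.0047, 0.0295, 0.0029, np.float64(-10.2), 0]
[-0.0098, 0.0283, 0.003, np.float64(-10.3), 0]
[-0.0147, 0.026, 0.0029, np.float64(-10.2), 0]
end [558.1   4.8 100. ] 205.95805061229802
```

Request:
servo_tool --pt "0.0267 0.0135 0.003 -10.3 0" --pt "0.0238 0.0181 0.003 -10.3 0" --pt "0.0202 0.022 0.003 -10.3 0" --pt "0.016 0.0253 0.003 -10.3 0" --pt "0.0112 0.0277 0.003 -10.3 0"

```text
time: 6.1
ee_pos: [521.9, -139.2, 113.5]
ee_rot: [[-0.906, 0.423, -0.003], [0.423, 0.906, 0.001], [0.003, -0.0, -1.0]]
contact_force: [0.8, 0.8, -1.8]
finger_gap: 0.195
```

Request:
servo_tool --pt "0.006 0.0293 0.003 -10.3 0" --pt "0.0007 0.0299 0.003 -10.3 0" --pt "-0.0047 0.0295 0.0029 -10.2 0" --pt "-0.0098 0.0283 0.003 -10.3 0" --pt "-0.0147 0.026 0.0029 -10.2 0"

```text
time: 6.72
ee_pos: [557.3, 5.7, 98.6]
ee_rot: [[-0.897, -0.443, -0.003], [-0.443, 0.897, 0.0], [0.002, 0.002, -1.0]]
contact_force: [-0.2, -0.3, -1.9]
finger_gap: 0.197
```

Request:
servo_tool --pt "0 0 0.025 0 0" --pt "0 0 0.013 0 0" --pt "0 0 0 0 0"

```text
time: 7.1
ee_pos: [556.8, 4.5, 60.9]
ee_rot: [[-0.899, -0.437, -0.004], [-0.437, 0.899, 0.0], [0.003, 0.002, -1.0]]
contact_force: [-0.2, -0.4, -0.8]
finger_gap: 0.195
```

Run:
```python
from h import *
s=read_state();print(s['ee_pos'],s['ee_rot'])
c=calibration('wrist');im=grab_frame('wrist');save(im,'w4');save(im,'w4z',(440,200,640,400),3)
for t in ['loop_root','cartridge_front','cartridge','dryer']:
    for q in find_in(t,'wrist')[:2]: print(t,np.round(q['uv'],1),round(q['score'],2))
for p in [[105,0,82],[60,0,82],[0,38,126],[0,-38,126],[0,38,38],[0,-38,38],[-160,38,45],[-160,-38,45]]: print(p,proj(c,dw(p),'wrist'))
```

```text
[556.80908602   4.51194736  60.85541791] [[-8.99409254e-01 -4.37092983e-01 -3.56632659e-03]
 [-4.37096953e-01  8.99414314e-01  3.81006258e-04]
 [ 3.04107002e-03  1.90151104e-03 -9.99993568e-01]]
loop_root [595.5 324. ] 0.71
loop_root [ 19.1 201.3] 0.32
cartridge_front [595.  321.8] 0.61
cartridge [597.5 324.3] 0.64
dryer [494.5 238.2] 0.64
dryer [593.9 321.2] 0.28
[105, 0, 82] [611.31804147 328.73604289]
[60, 0, 82] [596.06214152 314.69778166]
[0, 38, 126] [649.71572736 269.82278802]
[0, -38, 126] [563.87027688 380.85293308]
[0, 38, 38] [559.30322913 215.46965102]
[0, -38, 38] [499.20309041 298.83116589]
[-160, 38, 45] [390.09025602  69.86241147]
[-160, -38, 45] [312.99674794 192.16651535]
```

View pics/w4.png

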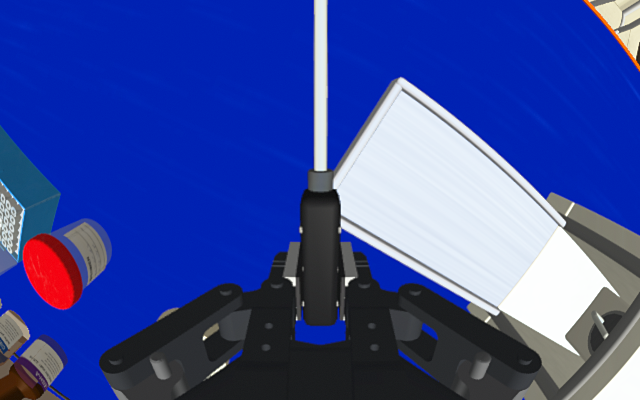

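View pics/w4z.png

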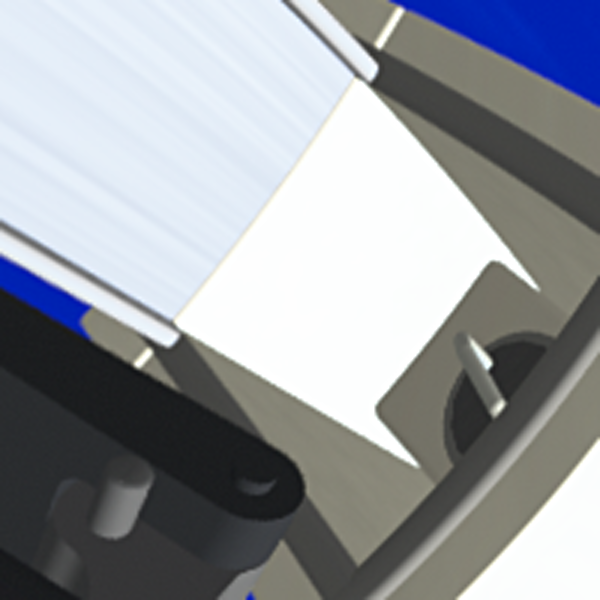

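Run:
```python
from h import *
c=calibration('wrist');im=grab_frame('wrist')
pt=lambda p:(440+p[0]/3,200+p[1]/3)
for nm,p,z in [('floorL',pt((355,78)),38),('floorR',pt((175,320)),38),('cartL front bottom',pt((492,263)),0),('tray far L in',(403,92),38),('tray far corner out',(400,78),45)]:
    print(nm,p,at_z(c,p,z,'wrist'),wd(at_z(c,p,z,'wrist')))
# cartridge front bottom corners on floor z38: crop(540,290)? 
for p in [(378,410),(495,262)]:
    print('front edge',wd(at_z(c,pt(p),38,'wrist')),wd(at_z(c,pt(p),38+76,'wrist')))
# virtual view
C=-c['R'].T@c['t']; 
ex=dw([1,0,0])-DO; ey=dw([0,-1,0])-DO
fw=ex*np.cos(np.radians(24))-np.array([0,0,1])*np.sin(np.radians(24)); rt=ey; dn=np.cross(fw,rt)
W,H,F=600,500,1200
u,v=np.meshgrid(np.arange(W),np.arange(H))
d=((u-W/2)/F)[...,None]*rt+((v-H/2)/F)[...,None]*dn+fw
pc=d@c['R'].T; r=np.hypot(pc[...,0],pc[...,1]);th=np.arctan2(r,pc[...,2]);f=200/np.tan(np.radians(c['fov_y']/2))
mx=(c['cx']+pc[...,0]/r*th*f).astype(np.float32);my=(c['cy']+pc[...,1]/r*th*f).astype(np.float32)
o=cv2.remap(im,mx,my,cv2.INTER_CUBIC);save(o,'v4');print(C,wd(C))
```

```text
floorL (558.3333333333334, 226.0) [477.82295308 161.36729072  38.        ] [ 7.62786646 30.00993897 38.        ]
floorR (498.3333333333333, 306.6666666666667) [553.82602032 154.34492605  38.        ] [  7.65597248 -46.31685217  38.        ]
cartL front bottom (604.0, 287.6666666666667) [497.40432107 349.2516348    0.        ] [196.51769073  27.86727447   0.        ]
tray far L in (403, 92) [462.03472339   8.05497244  38.        ] [-146.48736344   31.56912031   38.        ]
tray far corner out (400, 78) [457.37306073   1.77280828  45.        ] [-153.17326997   35.63056576   45.        ]
front edge [127.32452549 -38.59393627  38.        ] [-11.82462023 -21.33808821 114.        ]
front edge [128.47687871  23.60856694  38.        ] [-11.19455955  12.67175479 114.        ]
[490.92185186 -27.96533576 205.68159544] [-179.68535292   -0.52172399  205.68159544]
```

View pics/v4.png

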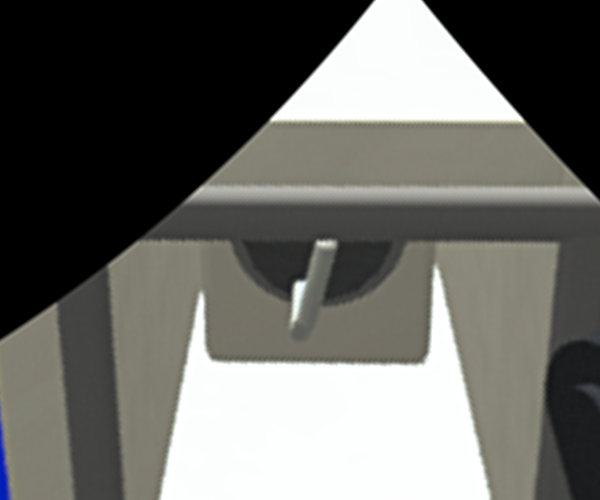

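Run:
```python
from h import *
c=calibration('wrist');s=read_state();T=s['ee_rot']
im=grab_frame('wrist');save(im,'w5z',(240,0,400,340),1.75)
for nm,p,h in [('front',(320,192),18),('back',(320,325),18),('rod',(320.5,5),0),('rod',(320,100),0),('frontcollar',(320,171),4)]:
    C,v=ray(c,p,'wrist'); Ct=T.T@(C-s['ee_pos']);vt=T.T@v; print(nm,Ct+vt*((-h-Ct[2])/vt[2]))
```

```text
front [ 40.64970606   0.68444991 -18.        ]
back [-29.64975061   0.76862841 -18.        ]
rod [124.57473003   0.82545811   0.        ]
rod [78.98685708  0.64506785  0.        ]
frontcollar [46.72311017  0.67996064 -4.        ]
```

View pics/w5z.png

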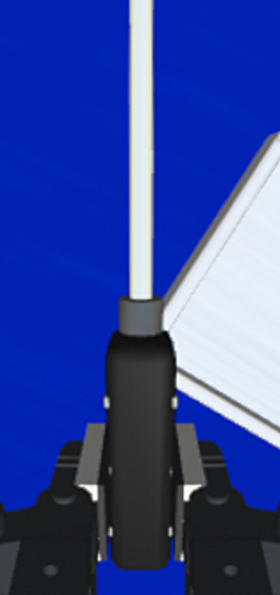

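```bash
sed -i 's/^DO=.*/DO=np.array([515.8,157.9,0]);DA=np.radians(84.2)/' h.py
python3 - <<'E'
from h import *
s=read_state()
t=dw([-215,-29,81]);print(t)
seq([*t[:2],125],84.2,12)
E
```

```text
[522.92443666 -58.92998502  81.        ]
[0.005, -0.0034, -0.0052, np.float64(10.1), 0]
[0.0043, -0.0043, -0.0052, np.float64(10.1), 0]
[0.0035, -0.005, -0.0052, np.float64(10.2), 0]
[0.0026, -0.0055, -0.0051, np.float64(10.1), 0]
[0.0016, -0.0059, -0.0052, np.float64(10.2), 0]
[0.0005, -0.006, -0.0051, np.float64(10.1), 0]
[-0.0006, -0.006, -0.0052, np.float64(10.2), 0]
[-0.0016, -0.0058, -0.0051, np.float64(10.1), 0]
[-0.0026, -0.0055, -0.0052, np.float64(10.2), 0]
[-0.0036, -0.0049, -0.0051, np.float64(10.1), 0]
[-0.0044, -0.0042, -0.0052, np.float64(10.2), 0]
[-0.005, -0.0034, -0.0051, np.float64(10.1), 0]
end [522.9 -59.  125. ] -275.76215072775346
```

Request:
servo_tool --pt "0.005 -0.0034 -0.0052 10.1 0" --pt "0.0043 -0.0043 -0.0052 10.1 0" --pt "0.0035 -0.005 -0.0052 10.2 0" --pt "0.0026 -0.0055 -0.0051 10.1 0" --pt "0.0016 -0.0059 -0.0052 10.2 0"

```text
time: 8.07
ee_pos: [543.4, -22.1, 88.9]
ee_rot: [[-0.906, 0.424, 0.001], [0.424, 0.906, -0.0], [-0.001, 0.0, -1.0]]
contact_force: [-0.3, 0.0, -1.3]
finger_gap: 0.193
```

Request:
servo_tool --pt "0.0005 -0.006 -0.0051 10.1 0" --pt "-0.0006 -0.006 -0.0052 10.2 0" --pt "-0.0016 -0.0058 -0.0051 10.1 0" --pt "-0.0026 -0.0055 -0.0052 10.2 0" --pt "-0.0036 -0.0049 -0.0051 10.1 0"

```text
time: 8.7
ee_pos: [528.6, -48.4, 114.7]
ee_rot: [[-0.246, 0.969, 0.001], [0.969, 0.246, -0.0], [-0.0, 0.001, -1.0]]
contact_force: [0.3, -0.9, -0.5]
finger_gap: 0.196
```

Request:
servo_tool --pt "-0.0044 -0.0042 -0.0052 10.2 0" --pt "-0.005 -0.0034 -0.0051 10.1 0" --pt "0 0 0.02 0 0" --pt "0 0 0.02 0 0" --pt "0 0 0 0 0"

```text
time: 9.32
ee_pos: [521.5, -58.6, 83.7]
ee_rot: [[0.1, 0.995, -0.002], [0.995, -0.1, 0.001], [0.0, -0.002, -1.0]]
contact_force: [-0.6, 0.6, -1.8]
finger_gap: 0.197
```

Run:
```python
from h import *
s=read_state();T=s['ee_rot'];print(s['ee_pos'],np.degrees(np.arctan2(T[1,0],T[0,0])),wd(s['ee_pos']))
c=calibration('wrist');im=grab_frame('wrist');save(im,'w6')
for x in [-130,-110,-90,-70]:
    for y in [42,-42]:
        print(x,y,proj(c,dw([x,y,46]),'wrist'))
im=grab_frame('top');save(im,'top6',(180,160,440,290),3)
```

```text
[521.51868603 -58.55797137  83.68429788] 84.24777555027896 [-214.77195075  -27.5638515    83.68429788]
-130 42 [204.91549767  96.506548  ]
-130 -42 [346.4003682   92.08410249]
-110 42 [204.56022013  64.07877047]
-110 -42 [346.54980351  58.22484707]
-90 42 [205.01269018  32.5987292 ]
-90 -42 [346.49116635  25.52443749]
-70 42 [206.20227863   2.61920296]
-70 -42 [346.2440879   -5.39808623]
```

View pics/w6.png

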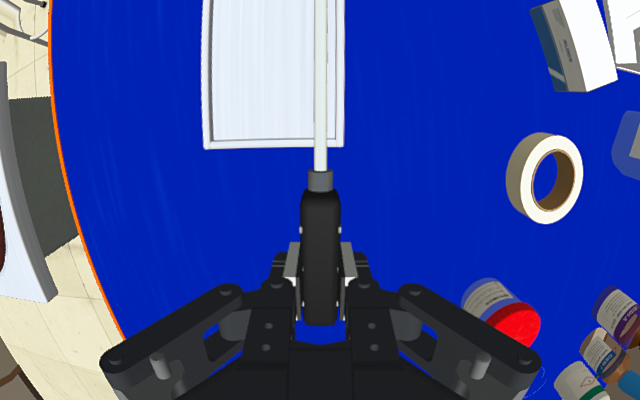

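View pics/top6.png

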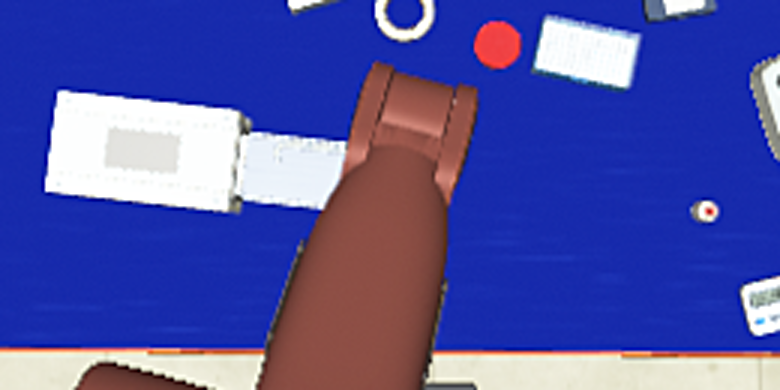

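Request:
servo_tool --pt "0.03 0.0005 0.002 0 0" --pt "0.03 0 0 0 0" --pt "0.03 0 0 0 0" --pt "0.01 0 0 0 0" --pt "0 0 0 0 0"

```text
time: 10.05
ee_pos: [533.5, 40.8, 83.0]
ee_rot: [[0.099, 0.995, 0.001], [0.995, -0.099, -0.0], [-0.0, 0.001, -1.0]]
contact_force: [0.5, -0.3, -1.3]
finger_gap: 0.193
```

Request:
servo_tool --pt "0.01 0 0 0 0" --pt "0.01 0 0 0 0" --pt "0.008 0 0 0 0" --pt "0.008 0 0 0 0" --pt "0 0 0 0 0"

```text
time: 10.68
ee_pos: [536.6, 77.1, 82.3]
ee_rot: [[0.099, 0.995, -0.0], [0.995, -0.099, 0.0], [0.0, -0.0, -1.0]]
contact_force: [-0.1, 0.6, -0.9]
finger_gap: 0.195
```

Run:
```python
from h import *
s=read_state();T=s['ee_rot'];print(s['ee_pos'],np.degrees(np.arctan2(T[1,0],T[0,0])),wd(s['ee_pos']),s['contact_force'],s['ft_torque'])
im=grab_frame('wrist');save(im,'w7')
```

```text
[536.64195356  77.12185672  82.34125736] 84.30442890316654 [-78.25840579 -28.89839759  82.34125736] [-0.13269441  0.57970917 -0.94270499] [-0.02893616 -0.0688004  -0.03851231]
```

View pics/w7.png

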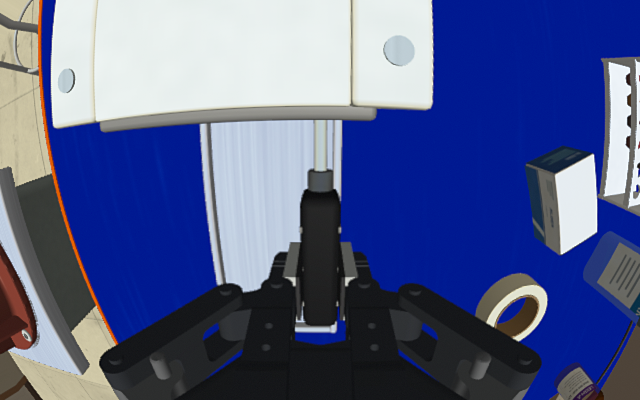

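Run:
```python
from h import *
c=calibration('wrist')
for p,z in [((55,127),147),((432,108),147),((355,106),147),((96,122),147),((102,130),135),((376,117),135),((206,160),46),((338,160),46)]: print(p,z,wd(at_z(c,p,z,'wrist')))
```

```text
(55, 127) 147 [ -2.06588073  59.45931641 147.        ]
(432, 108) 147 [ -2.16735247 -57.25793501 147.        ]
(355, 106) 147 [ -2.66770674 -36.99280013 147.        ]
(96, 122) 147 [ -2.73069935  39.18757253 147.        ]
(102, 130) 135 [ -5.73650628  46.92947153 135.        ]
(376, 117) 135 [ -5.60045079 -44.52913114 135.        ]
(206, 160) 46 [-32.67178019  41.35923995  46.        ]
(338, 160) 46 [-33.56667668 -38.86486149  46.        ]
```

Request:
servo_tool --pt "0 -0.004 0 0 0" --pt "0 -0.004 0 0 0" --pt "0 0 0 0 0"

```text
time: 11.1
ee_pos: [528.2, 77.2, 82.4]
ee_rot: [[0.1, 0.995, -0.0], [0.995, -0.1, -0.0], [-0.0, -0.0, -1.0]]
contact_force: [-0.4, 0.1, -1.0]
finger_gap: 0.194
```

Request:
servo_tool --pt "0 -0.004 0 0 0" --pt "0 -0.004 0 0 0" --pt "0 0 0 0 0"

```text
time: 11.48
ee_pos: [520.3, 78.2, 82.4]
ee_rot: [[0.1, 0.995, -0.0], [0.995, -0.1, -0.0], [-0.0, -0.0, -1.0]]
contact_force: [-0.1, 0.1, -1.0]
finger_gap: 0.193
```

Request:
servo_tool --pt "0 -0.003 0 0 0" --pt "0 -0.003 0 0 0" --pt "0 0 0 0 0"

```text
time: 11.85
ee_pos: [514.4, 78.8, 82.4]
ee_rot: [[0.1, 0.995, -0.0], [0.995, -0.1, 0.0], [0.0, -0.0, -1.0]]
contact_force: [0.1, -0.3, -2.0]
finger_gap: 0.194
```

Request:
servo_tool --pt "-0.004 0 0 0 0" --pt "-0.004 0 0 0 0" --pt "-0.004 0 0 0 0" --pt "0 0 0 0 0"

```text
time: 12.35
ee_pos: [513.6, 66.4, 82.4]
ee_rot: [[0.101, 0.995, -0.0], [0.995, -0.101, -0.0], [-0.0, -0.0, -1.0]]
contact_force: [-0.6, 0.5, -1.6]
finger_gap: 0.197
```

Request:
servo_tool --pt "-0.004 0 0 0 0" --pt "-0.004 0 0 0 0" --pt "-0.004 0 0 0 0" --pt "0 0 0 0 0"

```text
time: 12.85
ee_pos: [512.3, 54.5, 82.4]
ee_rot: [[0.1, 0.995, -0.0], [0.995, -0.1, -0.0], [-0.0, -0.0, -1.0]]
contact_force: [0.9, 3.5, -0.6]
finger_gap: 0.197
```

Request:
servo_tool --pt "-0.006 0 0 0 0" --pt "-0.008 0 0 0 0" --pt "-0.008 0 0 0 0" --pt "-0.008 0 0 0 0" --pt "-0.008 0 0 0 0"

```text
time: 13.48
ee_pos: [508.4, 16.5, 82.4]
ee_rot: [[0.1, 0.995, -0.0], [0.995, -0.1, 0.0], [0.0, -0.0, -1.0]]
contact_force: [1.1, 4.3, -1.3]
finger_gap: 0.196
```

Request:
servo_tool --pt "-0.008 0 0 0 0" --pt "-0.008 0 0 0 0" --pt "-0.008 0 0 0 0" --pt "-0.008 0 0 0 0" --pt "-0.008 0 0 0 0"

```text
time: 14.1
ee_pos: [504.4, -23.3, 82.4]
ee_rot: [[0.1, 0.995, -0.0], [0.995, -0.1, 0.0], [-0.0, -0.0, -1.0]]
contact_force: [-0.4, 5.1, -0.7]
finger_gap: 0.197
```

Run:
```python
from h import *
s=read_state();T=s['ee_rot'];print(s['ee_pos'],np.degrees(np.arctan2(T[1,0],T[0,0])),wd(s['ee_pos']),s['contact_force'],s['ft_torque'])
im=grab_frame('wrist');save(im,'w8')
im=grab_frame('scene');save(im,'s8',(200,140,330,240),6)
```

```text
[504.42993061 -23.29250189  82.3847704 ] 84.25502627128961 [-181.41394182   -6.99878063   82.3847704 ] [-0.37572338  5.05482324 -0.71441779] [ 0.99481088 -0.11052931 -0.07753506]
```

View pics/w8.png

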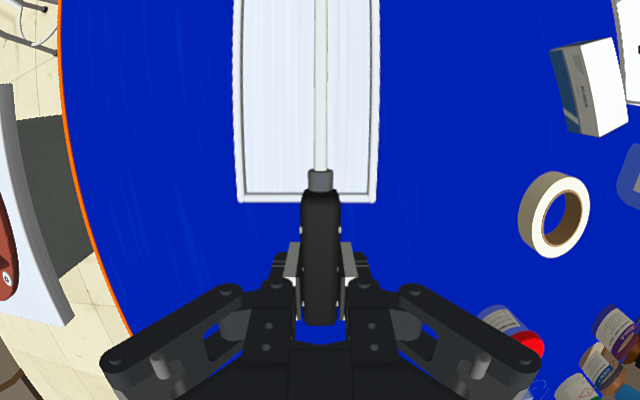

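View pics/s8.png

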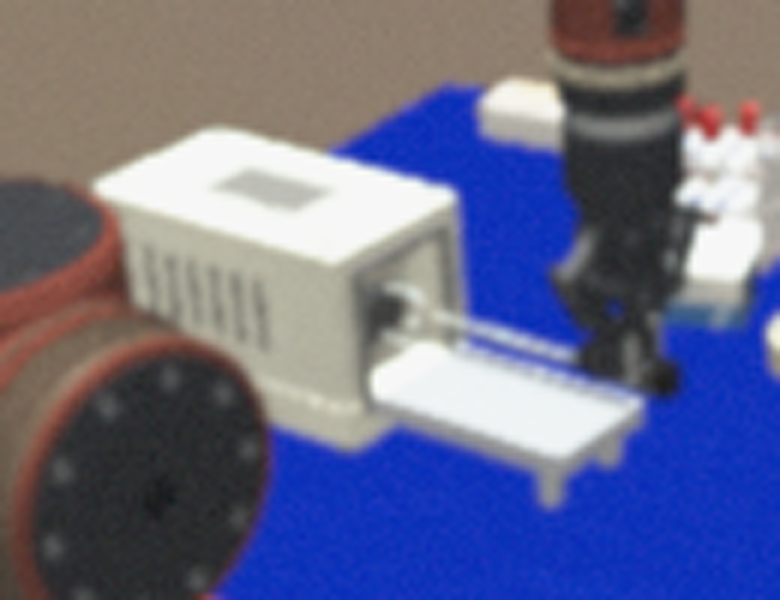

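Request:
servo_tool --pt "-0.008 0 0 0 0" --pt "-0.008 0 0 0 0" --pt "-0.008 0 0 0 0" --pt "-0.008 0 0 0 0" --pt "-0.008 0 0 0 0"

```text
time: 14.82
ee_pos: [500.4, -63.1, 82.4]
ee_rot: [[0.1, 0.995, -0.0], [0.995, -0.1, 0.0], [0.0, -0.0, -1.0]]
contact_force: [0.4, 4.3, -1.2]
finger_gap: 0.192
```

Request:
servo_tool --pt "-0.008 0 0 0 0" --pt "-0.008 0 0 0 0" --pt "-0.008 0 0 0 0" --pt "-0.008 0 0 0 0" --pt "-0.008 0 0 0 0"

```text
time: 15.45
ee_pos: [496.4, -102.9, 82.4]
ee_rot: [[0.1, 0.995, -0.0], [0.995, -0.1, 0.0], [0.0, -0.0, -1.0]]
contact_force: [1.2, 5.3, -1.6]
finger_gap: 0.191
```

Request:
servo_tool --pt "-0.008 0 0 0 0" --pt "-0.008 0 0 0 0" --pt "-0.008 0 0 0 0" --pt "-0.006 0 0 0 0" --pt "-0.003 0 0 0 0"

```text
time: 16.08
ee_pos: [493.2, -135.6, 82.4]
ee_rot: [[0.1, 0.995, -0.0], [0.995, -0.1, 0.0], [0.0, -0.0, -1.0]]
contact_force: [1.0, 4.9, -1.6]
finger_gap: 0.196
```

Run:
```python
from h import *
s=read_state();T=s['ee_rot'];print(s['ee_pos'],np.degrees(np.arctan2(T[1,0],T[0,0])),wd(s['ee_pos']),s['contact_force'],s['ft_torque'])
im=grab_frame('scene');save(im,'s9',(200,140,330,240),6)
im=grab_frame('top');save(im,'t9',(180,160,440,290),3)
```

```text
[ 493.16922812 -135.58251815   82.40093832] 84.23620682327886 [-294.2670777    -7.1433382    82.40093832] [ 1.02993898  4.87179877 -1.62724864] [ 0.99254206 -0.12390301 -0.03767176]
```

View pics/s9.png

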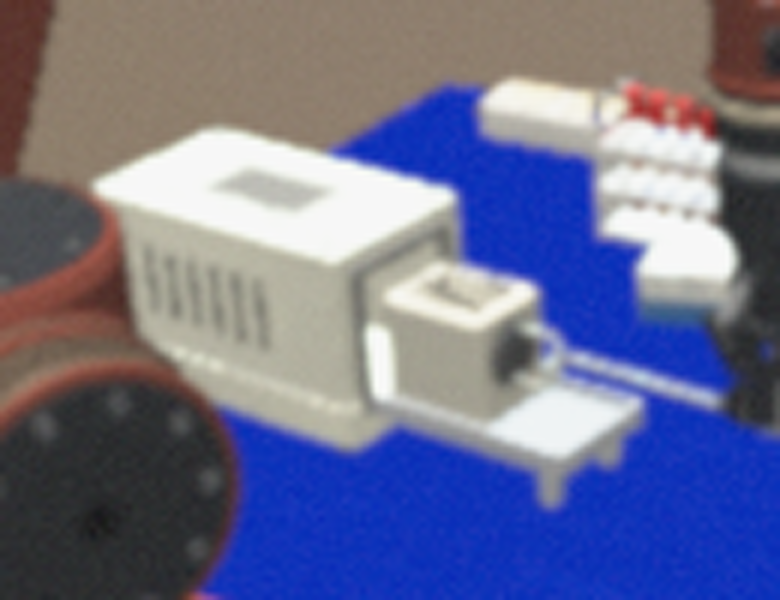

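View pics/t9.png

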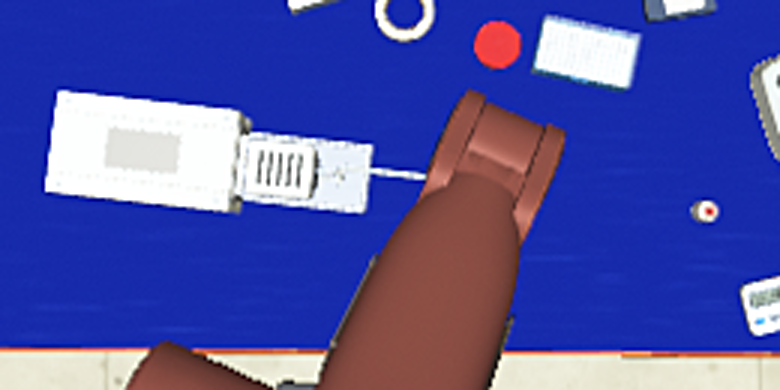

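Request:
servo_tool --pt "-0.006 0 0 0 0" --pt "-0.008 0 0 0 0" --pt "-0.007 0 0 0 0" --pt "-0.004 0 0 0 0" --pt "0 0 0 0 0"

```text
time: 16.8
ee_pos: [490.7, -160.6, 82.4]
ee_rot: [[0.101, 0.995, -0.0], [0.995, -0.101, -0.001], [-0.001, 0.0, -1.0]]
contact_force: [0.6, 1.8, -1.5]
finger_gap: 0.195
```

Request:
servo_tool --pt "0.004 0 0 0 0" --pt "0.005 0 0 0 0" --pt "0 0 0 0 0"

```text
time: 17.18
ee_pos: [491.7, -150.8, 82.5]
ee_rot: [[0.099, 0.995, 0.0], [0.995, -0.099, -0.0], [-0.0, 0.0, -1.0]]
contact_force: [-0.0, 0.3, -0.7]
finger_gap: 0.195
```

Run:
```python
from h import *
s=read_state();T=s['ee_rot'];print(s['ee_pos'],np.degrees(np.arctan2(T[1,0],T[0,0])),wd(s['ee_pos']),s['contact_force'],s['ft_torque'])
c=calibration('wrist');im=grab_frame('wrist');save(im,'w10')
im=grab_frame('top');save(im,'t10',(230,190,360,250),6)
im=grab_frame('scene');save(im,'s10',(250,160,330,230),8)
c=calibration('top')
```

```text
[ 491.73019599 -150.75417304   82.50058102] 84.29217614722 [-309.50648772   -7.24486416   82.50058102] [-0.02893065  0.33826246 -0.72091953] [ 0.00936726  0.02567957 -0.00720169]
```

View pics/t10.png

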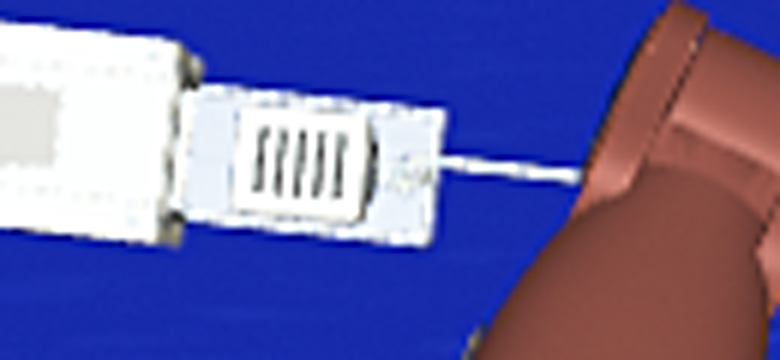

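View pics/s10.png

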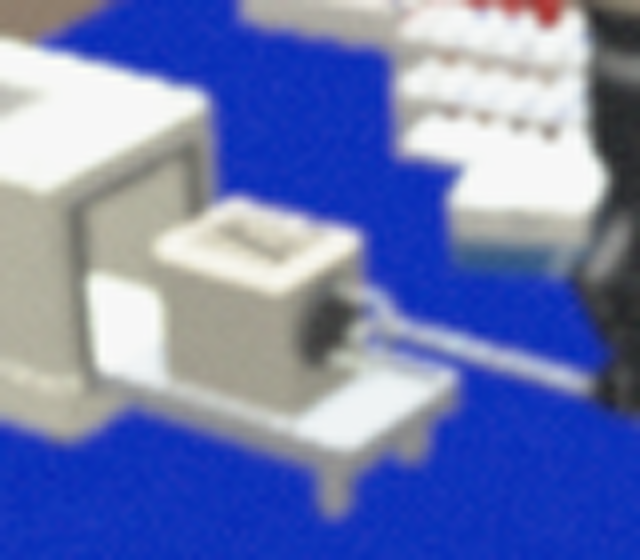

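View pics/w10.png

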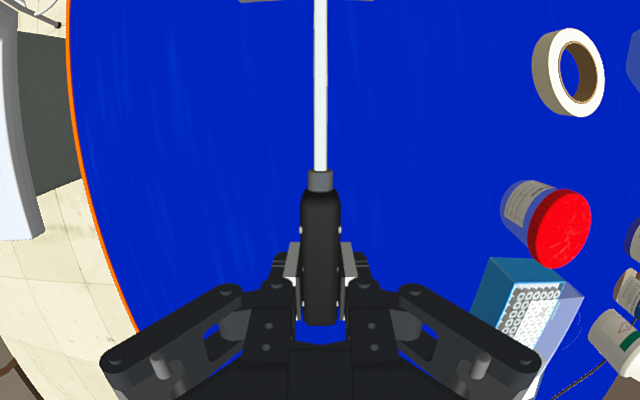

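Request:
servo_tool --pt "0 0.004 0 0 0" --pt "0 0.005 0 0 0" --pt "0 0.005 0 0 0" --pt "0 0 0 0 0"

```text
time: 17.82
ee_pos: [506.1, -152.6, 82.4]
ee_rot: [[0.1, 0.995, 0.0], [0.995, -0.1, -0.0], [-0.0, 0.0, -1.0]]
contact_force: [0.1, 0.5, -1.7]
finger_gap: 0.196
```

Request:
servo_tool --pt "0 0.006 0 0 0" --pt "0 0.006 0 0 0" --pt "0 0.006 0 0 0" --pt "0 0 0 0 0"

```text
time: 18.32
ee_pos: [524.0, -154.4, 82.4]
ee_rot: [[0.1, 0.995, 0.0], [0.995, -0.1, -0.0], [-0.0, 0.0, -1.0]]
contact_force: [-0.8, 0.1, -0.7]
finger_gap: 0.197
```

Run:
```python
from h import *
im=grab_frame('top');save(im,'t11',(230,190,360,250),6)
im=grab_frame('scene');save(im,'s11',(250,160,330,230),8)
```

```text
(no output)
```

View pics/s11.png

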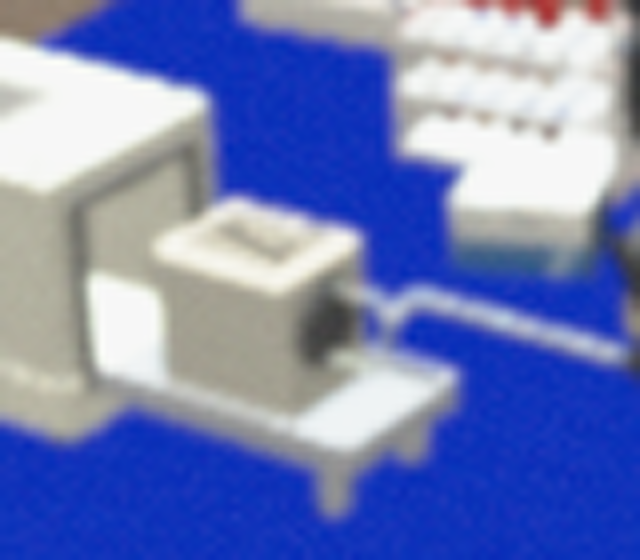

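View pics/t11.png

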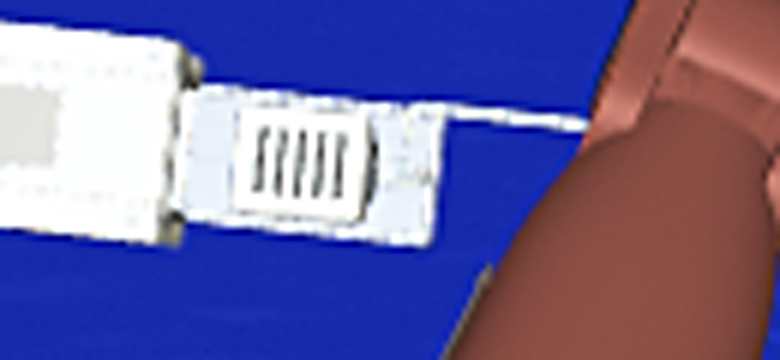

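Run:
```python
from h import *
seq([490,-280,82],84.2,5)
```

```text
[-0.0257, -0.0041, 0.0001, np.float64(0.0), 0]
[-0.0257, -0.0041, 0.0001, np.float64(0.0), 0]
[-0.0257, -0.0042, 0.0, np.float64(0.0), 0]
[-0.0257, -0.0041, 0.0001, np.float64(0.0), 0]
[-0.0257, -0.0042, 0.0, np.float64(0.1), 0]
end [ 490. -280.   82.] 84.158682231299
```

Request:
servo_tool --pt "-0.0257 0 0 0 0" --pt "-0.0257 0 0 0 0" --pt "-0.0257 -0.007 0 0 0" --pt "-0.0257 -0.007 0 0 0" --pt "-0.0257 -0.007 0 0 0"

```text
time: 19.05
ee_pos: [489.1, -280.8, 82.4]
ee_rot: [[0.1, 0.995, -0.0], [0.995, -0.1, 0.0], [0.0, -0.0, -1.0]]
contact_force: [0.7, 0.8, -2.0]
finger_gap: 0.192
```

Run:
```python
from h import *
c=calibration('wrist');im=grab_frame('wrist');save(im,'w12');s=read_state();print(s['ee_pos'],s['time'])
```

```text
[ 488.38038009 -283.66759616   82.49004879] 19.1
```

View pics/w12.png

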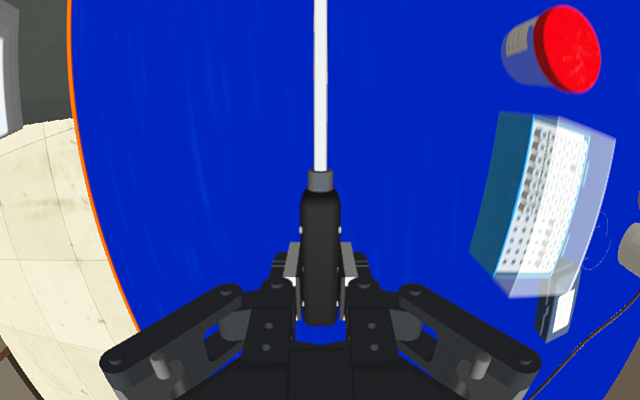

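Request:
servo_tool --pt "0 0 0.03 0 0" --pt "0 0 0.025 0 0" --pt "0 0 0.012 0 0" --pt "0 0 0.004 0 0" --pt "0 0 0 0 0"

```text
time: 19.73
ee_pos: [490.0, -280.2, 11.8]
ee_rot: [[0.1, 0.995, 0.0], [0.995, -0.1, -0.0], [-0.0, 0.0, -1.0]]
contact_force: [-0.4, 0.3, -1.0]
finger_gap: 0.193
```

Request:
servo_tool --pt "0 0 0.003 0 0" --pt "0 0 0.0015 0 0" --pt "0 0 0 0 0"

```text
time: 20.1
ee_pos: [489.8, -280.1, 7.0]
ee_rot: [[0.1, 0.995, 0.0], [0.995, -0.1, -0.0], [-0.0, 0.0, -1.0]]
contact_force: [-0.4, 0.0, -1.0]
finger_gap: 0.197
```

Request:
servo_tool --pt "0 0 0.001 0 0" --pt "0 0 0.001 0 0" --pt "0 0 0 0 0"

```text
time: 20.48
ee_pos: [489.9, -280.1, 5.8]
ee_rot: [[0.1, 0.995, 0.0], [0.995, -0.1, -0.0], [-0.0, 0.0, -1.0]]
contact_force: [-3.1, 2.7, 11.0]
finger_gap: 0.2
```

Touching the worktop (11 N). Release gently.

Request:
servo_tool --pt "0 0 0 0 0.3" --pt "0 0 0 0 0.4" --pt "0 0 0 0 0.5" --pt "0 0 0 0 0.5"

```text
time: 20.98
ee_pos: [489.7, -280.1, 4.8]
ee_rot: [[0.1, 0.995, -0.0], [0.995, -0.1, 0.0], [0.0, -0.0, -1.0]]
contact_force: [0.0, -0.1, -0.1]
finger_gap: 0.497
```

Request:
servo_tool --pt "0 0 -0.01 0 0.5" --pt "0 0 -0.02 0 0.5" --pt "0 0 -0.04 0 0.5" --pt "0 0 -0.05 0 0.5" --pt "0 0 -0.03 0 0.5"

```text
time: 21.6
ee_pos: [490.4, -280.6, 158.2]
ee_rot: [[0.1, 0.995, 0.003], [0.995, -0.1, -0.002], [-0.002, 0.003, -1.0]]
contact_force: [-0.8, 0.1, -0.7]
finger_gap: 0.502
```

Run:
```python
from h import *
s=read_state();print(s['ee_pos'],s['time'],s['contact_force'],s['finger_gap'])
im=grab_frame('wrist');save(im,'w13')
im=grab_frame('scene');save(im,'s13',(240,150,440,300),4)
im=grab_frame('top');save(im,'t13',(180,160,440,290),3)
```

```text
[ 490.44394738 -280.57978321  158.16396668] 21.6 [-0.7681091   0.08680408 -0.66853447] 0.5016545211051022
```

View pics/w13.png

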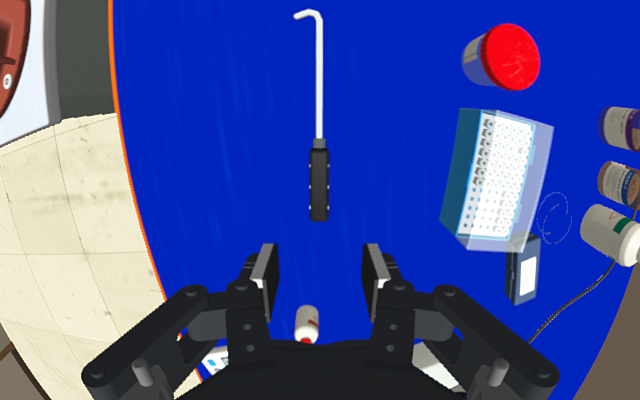

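View pics/s13.png

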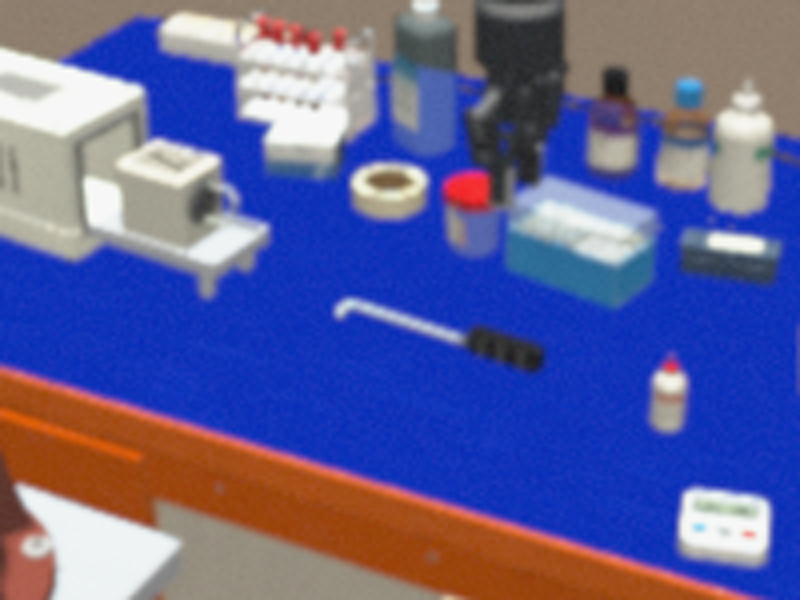

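View pics/t13.png

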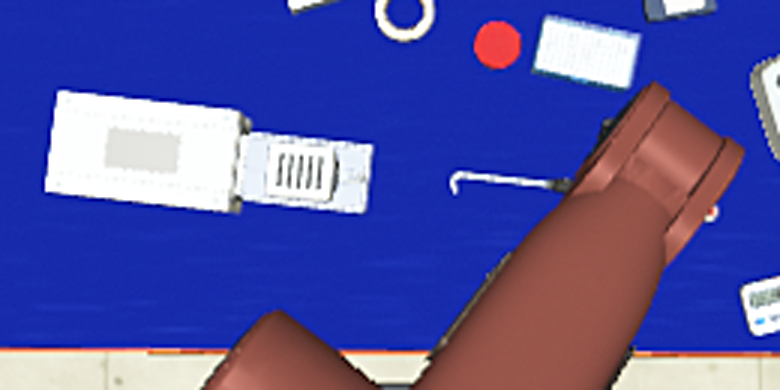

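Request:
servo_tool --pt "0 0 0 0 0.5" --pt "0 0 0 0 0.5" --pt "0 0 0 0 0.5"

```text
time: 22.12
ee_pos: [489.3, -279.8, 154.1]
ee_rot: [[0.1, 0.995, -0.001], [0.995, -0.1, 0.001], [0.001, -0.001, -1.0]]
contact_force: [0.1, 0.5, 0.2]
finger_gap: 0.502
```

```bash
python3 -c "
from station import *
s=read_state();print(s['time'],s['ee_pos'],s['contact_force']);print(hand_in())"
```

```text
22.125 [ 489.33965012 -279.78330131  154.09654981] [0.06869178 0.54132879 0.21495763]
the job is handed in; nothing more can be done
None
```

The cartridge now stands on the tray in front of the chamber, and the hook tool lies on the open worktop clear of the dryer. I handed the job in at about 22 s of the 61 s allowed; no verdict is reported.

- **Hooking and drawing:** I gripped the hook tool by its handle and saw with the wrist camera that the loop stood about 16° off upright. The hook went in to the right of the loop, was shifted left through it, and drew the cartridge out with about 4–5 N. The wrist force and opening readings showed no sign of the fingers touching the cartridge.
- **Unhooking and laying down:** I backed the hook off, moved it sideways out of the loop, and lowered the tool until it touched the worktop. The touchdown force was 11 N, and only then did I release it.
- **Last checks:** The last scene and top pictures show the cartridge upright on the tray, its back face roughly 35 mm outside the mouth, estimated by eye. The tool looks flat. The cup, tape roll, tip box, dropper and timer looked unmoved by eye; I did not check the carton closely or measure any shift. The gripper is empty, about 150 mm above the worktop, with only sensor noise on the force reading.
- **Disagreement:** The top camera placed the dryer up to about 9 mm away from where the wrist camera did. I used the wrist camera, which later close-up views confirmed to within 1–2 mm.

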